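# Stow the stamp and stack the turned bin

### The job

Stand the wooden stamp upright inside the deep grey bin and let go of it. Then turn the shallow grey bin half round and stack it level on top of the deep one, its single foot (at the notched end) on the deep bin's single ledge and its two feet on the pair of ledges, so that it rests up at the rim instead of nesting down inside. Set both down gently without dropping them, leave the deep bin where it stands, and do not disturb the cup, jar and tumblers nearby.

Things in the scene. Friction and masses are not known exactly. Their poses are not given: they have to be found in the camera images.
- deep_bin: Deep open grey bin, loose, 0.6 kg, in the ware tray on the robot's left (tray rim 24 mm high). 160 x 64 mm (168 x 72 over the lip), 80 high; walls and floor 4 mm thick, inside 152 x 56 mm. Origin: centre of underside; x along its length towards the end with ONE ledge, y across, z up. Ledges stand in at both ends, 128 mm clear between them; centred on it, a tool gripping along x fits.
- deep_bin_ledge (a point): Middle of the top of the deep bin's single ledge: 70 mm from the bin's centre along its +x, 72 mm above its underside (8 mm below the rim). The ledge is 20 mm wide, 12 mm deep in x.
- deep_bin_pair (a point): Point midway between the tops of the deep bin's two other ledges, at its -x end (70 mm from centre, 72 mm up). These lie in the corners, 13 to 28 mm either side of y = 0, 12 mm deep in x; between them is a gap.
- shallow_bin_center (a point): Shallow empty grey bin, loose, 0.14-0.26 kg, on the bench; 50 mm high. Point: its centre, 25 mm above the underside; x along its length to the notched end, y across, z up. Grip its rim band (160 x 64 mm, upright, 34 to 50 mm above the underside) across the 64 mm at mid-length from above. Below the band its body is 120 x 48 mm, with feet at its ends. It starts pointing the wrong way, within 0.9 rad of a half turn off.
- shallow_bin_notch (a point): Middle of the 28 mm wide notch in the shallow bin's end rim, 78 mm from its centre along its +x, 34 mm above its underside. Under it is the SINGLE foot, 18 mm wide, out to 73 mm from the centre; TWO feet are at the other end, 14 to 24 mm either side of the middle, also out to 73 mm. All feet reach down to the underside.
- deep_bin_stack (a point): Where the shallow bin's centre comes when stacked: 97 mm above the deep bin's underside, on its axis, shallow +x along deep +x (feet on ledges; its underside 72 mm up; play 3 mm each way in x, 4 mm in y). With +x opposed the feet miss the ledges and it nests, its underside only 46 mm up, or perches on the stamp.
- stamp_center (a point): Turned wooden stamp with a waist, standing on the bench, 27 mm across (grip as a 27 mm round), 61 mm tall, 40-70 g. Point: its centre, 30.5 mm above its underside; z up. Standing on the deep bin's floor this point is 34.5 mm above the bin's underside and the stamp's top 65 mm, 7 mm below the stacked shallow bin.
- water_cup: White enamel cup, 72 mm across, 64 mm high, a bystander on the bench. Origin: centre of its underside.
- glaze_jar: Glaze jar with a black screw lid, 58 mm across, 73 mm high, a bystander on the bench. Origin: centre of its underside. Right of it stands a fixed drawer chest, 262 mm tall, its front (open drawer) at about x = 0.62 m and its left side at y = -0.16 m; carry things clear of it.
- tumbler_17: Unfired clay tumbler, 67 mm across, 89 mm high, a bystander in the ware tray behind the deep bin. Origin: centre of its underside.

How it is judged:
On the way:
1. the stamp stands upright and released on the floor of the deep bin, with the shallow bin still off to the side (x of stamp_center in the frame of deep_bin between -0.064 and 0.064 m and y of stamp_center in the frame of deep_bin between -0.018 and 0.018 m and z of stamp_center in the frame of deep_bin between 0.0295 and 0.0395 m and angle between stamp_center's own z axis and vertical below 0.15 rad and contact force between the fingers and stamp below 0.05 N and horizontal distance between shallow_bin_center and deep_bin above 0.1 m), for 0.2 s.
At the end, for the whole second after the job is handed in: Stamp upright (0.15 rad) on the deep bin's floor; shallow bin stacked on the ledges: notched end over the single ledge, centred within 7 mm, 72 mm up within 4 mm, aligned within 0.1 rad, level within 0.06 rad; deep bin level, within 50 mm of where it stood; all at rest (x of stamp_center in the frame of deep_bin between -0.064 and 0.064 m and y of stamp_center in the frame of deep_bin between -0.018 and 0.018 m and z of stamp_center in the frame of deep_bin between 0.0295 and 0.0395 m and angle between stamp_center's own z axis and vertical below 0.15 rad and x of shallow_bin_center in the frame of deep_bin between -0.007 and 0.007 m and y of shallow_bin_center in the frame of deep_bin between -0.007 and 0.007 m and z of shallow_bin_center in the frame of deep_bin between 0.093 and 0.101 m and x of shallow_bin_notch in the frame of deep_bin above 0.06 m and angle between the x axis of shallow_bin_center and the x axis of deep_bin, either way round below 0.1 rad and angle between shallow_bin_center's own z axis and vertical below 0.06 rad and angle between deep_bin's own z axis and vertical below 0.05 rad and distance of deep_bin from where it was at the start of the episode below 0.05 m and linear speed of each of shallow_bin, deep_bin below 0.02 m/s); the robot touches nothing.
It fails at once if the deep bin is pushed more than 60 mm (distance of deep_bin from where it was at the start of the episode above 0.06 m).
It fails at once if the cup, the jar or the tumbler is moved more than 30 mm (distance of any of water_cup, glaze_jar, tumbler_17 from where it was at the start of the episode above 0.03 m).
It fails at once if the stamp or the shallow bin is dropped (faster than 0.6 m/s out of the fingers, a fall of about 2 cm) ((contact force between the fingers and stamp below 0.05 N and linear speed of stamp above 0.6 m/s) or (contact force between the fingers and shallow_bin below 0.05 N and linear speed of shallow_bin above 0.6 m/s)).
It also fails if it takes over 70 s, if anything falls off the work surface, if the arm or the gripper's body presses on something with over 40 N, if the wrist force passes 120 N, or if a joint passes its speed limit or range.

### The arm

A 7-joint arm with a two-finger parallel gripper is mounted at the origin on a cart in front of the work surface, level with it; the furniture and walls round the work are solid. World frame = base frame: x ahead of the robot, y to its left, z up, the work surface at z = 0. Lengths are in m, angles in rad, forces in N, time in s.
With the tool pointing down it reaches from about 0.4 to 0.85 m from the base axis. Payload 4.5 kg.
Tool frame: the origin (TCP) lies midway between the tips of the shut fingers; the grasp point (between the pads) lies 19 mm behind it; x points along the fingers, y is the direction in which the jaws open and shut, and the axes are right-handed (so a half turn about x gives the same grasp; the last joint's range is limited). The gripper opens to 88 mm and grips with 3 to 60 N. Pads are 18 mm wide; open, the fingers measure 123 mm over their backs; the gripper's body (75 mm by 187 mm) begins 45 mm behind the grasp point.
Start: joints at [1.139, 0.689, -0.195, 1.565, 0.157, 0.902, -0.215], TCP at [0.281, -0.558, 0.239] pointing down, gripper open.
Joint ranges: [-3.01, 3.01], [-0.46, 2.08], [-1.47, 1.51], [0.13, 2.56], [-1, 4.14], [0.04, 2.09], [-2.66, 2.66]. Speed limits (rad/s): [2.57, 2.57, 3.14, 3.14, 3.14, 3.14, 3.14].

### API

Orientations are given as a unit quaternion [x, y, z, w].
In Python, from plant import r gives the robot as it stands.
- The arm moves only by the tool arm_command, never from a script. Its argument "plan" is a list of rows, each a list of 5 numbers: the finger opening in m, from 0 to 0.0881, then the shift along the tool's x, y, z in m, then the turn about the tool's x in rad. In form: [[grip, dx, dy, dz, roll], ...]. A call has 1 to 12 rows; each row shifts and turns the commanded pose from where the row before left it, along the tool's axes as they then stand; what a row does not reach is not made up. A row lasts 1/8 s, in which the tool goes at most 62.5 mm and 10.7 degrees, less where a joint would pass 70% of its speed; a pose out of reach is approached as far as the arm can. A call is refused whole if a number of a shift passes 0.0625 or a number of a turn 0.188, either way. A call with a gripper value outside its range is refused whole. The fingers move at their own pace and stop on an object; "force" is the grip in N (left out, the last holds). Time passes only in rows, so rows that do not move let the fingers close. It gives the time, the measured TCP pose, the force and the opening at its end, in the units of the state.
- r.get_state(): the state, without advancing time (a new reading comes with each control period).
- r.snapshot(name): name is "scene" or "top"; returns (picture, depth): 480x640x3 uint8, red, green, blue; 480x640 float32, m along the optical axis (not along the pixel's ray), 0 where there is no reading.
- r.calibration(name): a dict with "fx", "fy", "cx", "cy" (pixels), "eye" and "orientation" of the camera in the world. Camera axes: x right, y down, z forward; pixel columns grow to the right and rows downward; lengths in m; the calibration is good to about 2 mm. A picture is of the moment at which its call begins. calibration takes no time and is no camera call.
- r.finish_job(): hands the job in, once; it reports no verdict.
The state is a dict: "clock": time; "q": joint angles; "qd": joint speeds; "joint_torque": joint torques, N m; "tool_pos": TCP position; "eef_rot": TCP orientation; "contact_force": force on the tool from outside, world axes, zero at the start; "moment": the same for the moment, N m; "opening": opening from 0.0 (shut) to 1.0 (fully open).
Only numpy, scipy, OpenCV 4.12 (cv2) and the standard library are available. Lean on these libraries where they do the work, as an engineer would, in place of code of your own. Each camera call takes 0.05 s, during which the arm holds its last target.

## Working session

There is one attempt and no reset: what is moved stays moved. The work goes in short steps, Python scripts to look and compute and a tool call to move; the robot and the scene stay as the last step left them, time stands still between calls to the robot, and variables do not carry over. Pictures are saved under pics/ and viewed, and the job is handed in when it is done.

Besides the shell and the picture viewer there is one more tool, called after "Emit:" as name([rows], argument=value, ...), one row to a line, values as JSON. arm_command: Moves the arm, as the interface text tells. Its arguments: {"type":"object","properties":{"plan":{"type":"array","items":{"type":"array","items":{"type":"number"}}},"force":{"type":"number"}},"required":["plan"]}

```bash
mkdir -p pics; ls; python3 - <<'E'
from plant import r
import cv2,numpy as np
for n in("scene","top"):
    p,d=r.snapshot(n); cv2.imwrite(f"pics/{n}0.png",p[:,:,::-1]); np.save(f"pics/{n}0.npy",d)
    print(n,r.calibration(n))
print(r.get_state())
E
```

```text
pics
scene {'fx': 520.041330271696, 'fy': 520.041330271696, 'cx': 326.3784552333108, 'cy': 243.39919362850912, 'eye': array([0.00558799, 0.57779339, 0.64598265]), 'orientation': array([-0.33394831,  0.8158803 , -0.43627683,  0.18022317])}
top {'fx': 513.5466839525313, 'fy': 513.5466839525313, 'cx': 319.92829483822067, 'cy': 243.04221140918102, 'eye': array([ 0.34539554, -0.0094472 ,  1.34691337]), 'orientation': array([-0.69840073,  0.70866288, -0.07316081,  0.06841665])}
{'clock': 0.1, 'q': array([ 1.1387887 ,  0.68992979, -0.19451302,  1.56622121,  0.15726796,
        0.90249409, -0.21509007]), 'qd': array([ 0.00138865, -0.00172896, -0.00151057, -0.00312569,  0.00017377,
        0.00027255,  0.00020679]), 'joint_torque': array([-2.43461982e-03, -5.28499675e+01, -1.27116848e+00, -1.53837240e+01,
       -5.25615178e-02,  1.97305657e-03,  8.98904631e-06]), 'tool_pos': array([ 0.28042798, -0.55792652,  0.23797654]), 'eef_rot': array([-0.68784114, -0.16378734,  0.68817902, -0.16265888]), 'contact_force': array([-0.5798114 ,  0.33800662, -0.42784183]), 'moment': array([-0.03749622, -0.03025364, -0.01940149]), 'opening': 1.0001694025560226}
```

View pics/top0.png

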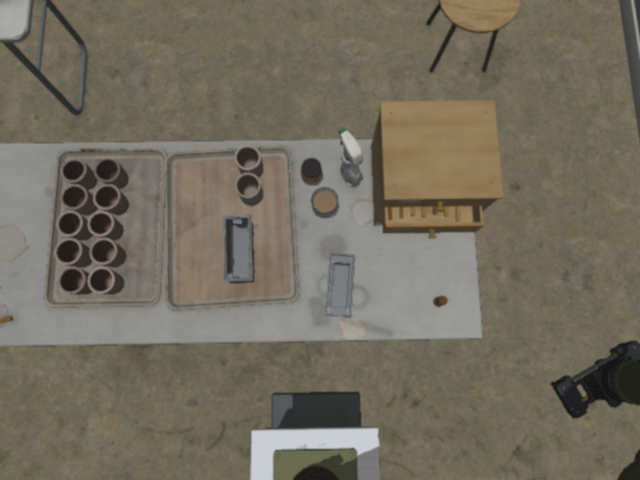

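View pics/scene0.png

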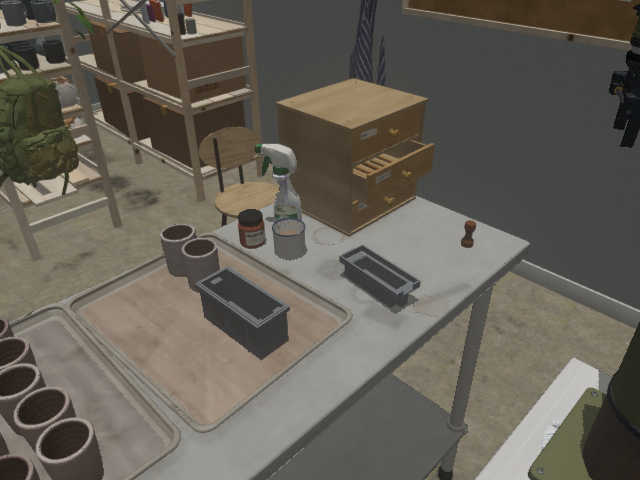

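The top view shows the deep bin at (239,248), the shallow bin at (341,285), and the stamp at (441,300). Next I'll enlarge these areas.

```bash
cat > h.py <<'E'
import cv2,numpy as np
from scipy.spatial.transform import Rotation as R
from plant import r
def cloud(n,d):
    c=r.calibration(n); v,u=np.mgrid[:480,:640]
    P=np.stack([(u-c['cx'])/c['fx']*d,(v-c['cy'])/c['fy']*d,d],-1)
    W=P@R.from_quat(c['orientation']).as_matrix().T+c['eye']; W[d==0]=np.nan
    return W
def pix(n,u,v,z):
    c=r.calibration(n); M=R.from_quat(c['orientation']).as_matrix()
    k=M@np.array([(u-c['cx'])/c['fx'],(v-c['cy'])/c['fy'],1]); e=c['eye']
    return e+k*(z-e[2])/k[2]
def crop(img,u0,v0,u1,v1,s,out):
    cv2.imwrite(out,cv2.resize(img[v0:v1,u0:u1],None,fx=s,fy=s,interpolation=cv2.INTER_CUBIC))
E
python3 - <<'E'
from h import *
t=cv2.imread("pics/top0.png"); s=cv2.imread("pics/scene0.png")
a=cv2.resize(t[205:295,210:270],None,fx=6,fy=6,interpolation=2); b=cv2.resize(t[240:330,310:370],None,fx=6,fy=6,interpolation=2)
cv2.imwrite("pics/tb.png",np.hstack([a,b]))
a=cv2.resize(s[255:365,180:310],None,fx=3,fy=3,interpolation=2); b=cv2.resize(s[230:340,320:450],None,fx=3,fy=3,interpolation=2)
cv2.imwrite("pics/sb.png",np.hstack([a,b]))
for n in("top","scene"):
    W=cloud(n,np.load(f"pics/{n}0.npy")); z=W[...,2]
    print(n,"bench z",np.nanmedian(z[(abs(W[...,0]-.45)<.03)&(abs(W[...,1]+.1)<.03)]))
    np.save(f"pics/W{n}0.npy",W)
W=np.load("pics/Wtop0.npy")
def st(W,u0,v0,u1,v1,zl,zh):
    q=W[v0:v1,u0:u1].reshape(-1,3); q=q[(q[:,2]>zl)&(q[:,2]<zh)]
    if len(q)<3: print("few",len(q));return
    m=q.mean(0); (c,sz,an)=cv2.minAreaRect(q[:,:2].astype(np.float32)); print(len(q),"mean",m.round(4),"rect",np.round(c,4),np.round(sz,4),an,"zmax",q[:,2].max())
print("deep rim");st(W,215,205,265,295,.07,.1)
print("shallow rim");st(W,315,245,365,325,.04,.07)
print("stamp");st(W,430,288,452,312,.02,.07)
print("stamp top");st(W,430,288,452,312,.05,.07)
W=np.load("pics/Wscene0.npy")
print("deep rim");st(W,185,255,300,365,.072,.1)
print("shallow rim");st(W,325,235,430,320,.04,.07)
print("stamp");st(W,455,210,485,255,.01,.07)
st(W,455,210,485,255,.05,.08)
for u,v,z in((312,172,.073),(324,202,.064),(248,186,.089)): print(pix("top",u,v,z))
E
```

```text
top bench z 0.001652710681449121
scene bench z 0.012413449216002514
deep rim
730 mean [0.5918 0.1898 0.0791] rect [0.594  0.1893] [0.1696 0.0733] 2.4393317699432373 zmax 0.08875611464459454
shallow rim
326 mean [ 0.5057 -0.0696  0.0473] rect [ 0.5016 -0.0684] [0.0641 0.1602] 84.40142822265625 zmax 0.05514923602058297
stamp
83 mean [ 0.4563 -0.3237  0.0545] rect [ 0.457  -0.3244] [0.0218 0.0233] 85.89130401611328 zmax 0.06374164917576364
stamp top
68 mean [ 0.4567 -0.3248  0.0569] rect [ 0.4567 -0.325 ] [0.0204 0.0222] 85.89130401611328 zmax 0.06374164917576364
deep rim
1770 mean [0.6119 0.1896 0.0793] rect [0.6355 0.1881] [0.0839 0.2517] 87.8343734741211 zmax 0.0924657263929497
shallow rim
806 mean [ 0.5051 -0.0678  0.0463] rect [ 0.5048 -0.0683] [0.0671 0.1627] 84.04026794433594 zmax 0.05353156455379615
stamp
227 mean [ 0.458  -0.3207  0.037 ] rect [ 0.4591 -0.323 ] [0.0238 0.0253] 76.4330062866211 zmax 0.06168238328224618
80 mean [ 0.4584 -0.3216  0.056 ] rect [ 0.4612 -0.3236] [0.0223 0.0242] 63.8021354675293 zmax 0.06168238328224618
[ 0.79338493 -0.00221992  0.073     ]
[ 0.71451018 -0.03227973  0.064     ]
[0.7523673  0.16166322 0.089     ]
```

View pics/tb.png

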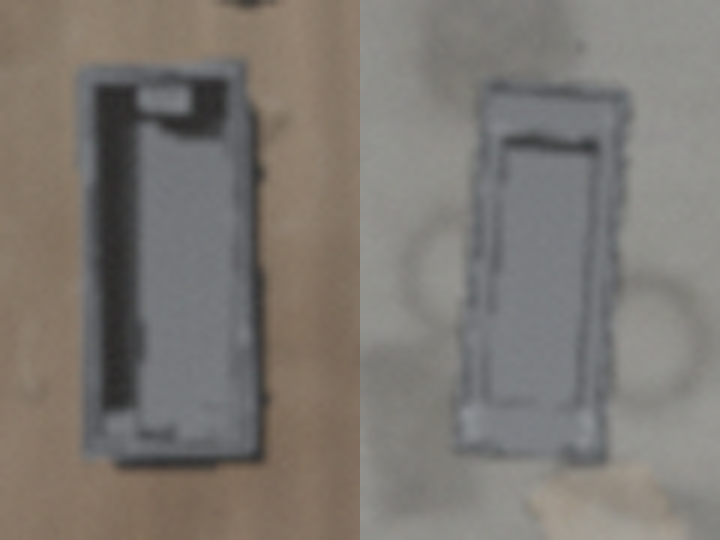

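View pics/sb.png

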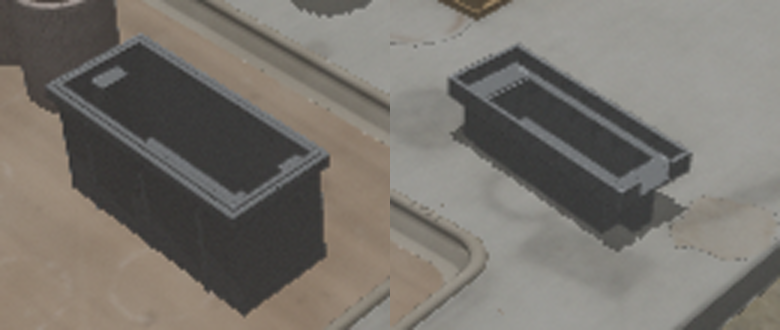

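The single deep ledge is at the far (+x) end (crop pixel 165,100). The shallow notch is at the near end. That means the shallow bin needs a half turn. I'll refine the poses by checking against corners from both cameras.

```bash
python3 - <<'E'
from h import *
Wt=np.load("pics/Wtop0.npy");Ws=np.load("pics/Wscene0.npy")
def med(W,x,y,h=.015):
    m=(abs(W[...,0]-x)<h)&(abs(W[...,1]-y)<h); return np.nanmedian(W[m][:,2]).round(4)
for p in((.50,.25),(.45,.2),(.6,.28),(.6,.19),(.45,-.2),(.5,-.07)): print(p,med(Wt,*p),med(Ws,*p))
def quad(n,pts,z,name):
    P=np.array([pix(n,*p,z)[:2] for p in pts]); c,s,a=cv2.minAreaRect(P.astype(np.float32))
    print(name,n,"mean",P.mean(0).round(4),"rect",np.round(c,4),np.round(s,4),round(a,2)); print(P.round(4).tolist())
quad("scene",[(196,283.3),(226.7,267.3),(289.7,307.3),(258.7,327)],.08,"deep")
quad("top",[(210+80/6,205+67/6),(210+244/6,205+62/6),(210+262/6,205+458/6),(210+84/6,205+458/6)],.08,"deep")
o=lambda x,y:(320+(x-390)/3,230+y/3)
quad("scene",[o(448,83),o(519,43),o(692,155),o(620,195)],.05,"shallow")
o=lambda x,y:(310+(x-360)/6,240+y/6)
quad("top",[o(485,84),o(630,90),o(605,462),o(455,452)],.05,"shallow")
# rim fits
for n,W in(("top",Wt),("scene",Ws)):
  for nm,cx,cy,zl,zh,L,B in(("deep",.594,.189,.073,.09,.168,.072),("shallow",.503,-.0685,.043,.058,.16,.064)):
    q=W.reshape(-1,3); q=q[(q[:,2]>zl)&(q[:,2]<zh)&(abs(q[:,0]-cx)<.1)&(abs(q[:,1]-cy)<.055)]
    best=None
    for th in np.radians(np.arange(-12,12,.25)):
        c,s=np.cos(th),np.sin(th); u=q[:,0]*c+q[:,1]*s; v=-q[:,0]*s+q[:,1]*c
        lo,hi=np.percentile(u,[.5,99.5]),np.percentile(v,[.5,99.5])
        A=(lo[1]-lo[0])+(hi[1]-hi[0])
        if best is None or A<best[0]: best=(A,np.degrees(th),lo,hi,(c*lo.mean()-s*hi.mean(),s*lo.mean()+c*hi.mean()))
    print(n,nm,len(q),round(best[1],2),np.diff(best[2]).round(4),np.diff(best[3]).round(4),np.round(best[4],4), np.median(q[:,2]).round(4))
E
```

```text
(0.5, 0.25) 0.0012 0.0018
(0.45, 0.2) 0.0009 0.0
(0.6, 0.28) 0.001 0.0017
(0.6, 0.19) 0.0056 nan
(0.45, -0.2) -0.0008 -0.002
(0.5, -0.07) 0.0029 -0.6496
deep scene mean [0.5955 0.1886] rect [0.5956 0.1887] [0.1684 0.0664] 2.05
[[0.6785, 0.2249], [0.6787, 0.1584], [0.5126, 0.1525], [0.5123, 0.2187]]
deep top mean [0.5928 0.1861] rect [0.5922 0.1851] [0.1701 0.0734] 1.85
[[0.676, 0.2245], [0.6773, 0.1551], [0.5084, 0.1457], [0.5094, 0.2191]]
shallow scene mean [ 0.5015 -0.0662] rect [ 0.5031 -0.0649] [0.0685 0.1603] 83.16
[[0.5807, -0.0398], [0.5786, -0.1085], [0.4195, -0.0894], [0.4271, -0.0274]]
shallow top mean [ 0.4998 -0.0711] rect [ 0.5002 -0.071 ] [0.0627 0.1591] 84.57
[[0.5799, -0.0478], [0.5764, -0.1097], [0.4189, -0.0947], [0.424, -0.0322]]
top deep 664 2.5 [0.1685] [0.0728] [0.5939 0.1891] 0.08
top shallow 266 -5.75 [0.1599] [0.0639] [ 0.5015 -0.0683] 0.0487
scene deep 1455 2.0 [0.1689] [0.0732] [0.5967 0.1891] 0.0801
scene shallow 636 -5.5 [0.1609] [0.0657] [ 0.5048 -0.0682] 0.0481
  return np.nanmean(a, axis, out=out, keepdims=keepdims)
```

```bash
cat >> h.py <<'E'
def show():
    s=r.get_state(); M=R.from_quat(s['eef_rot']).as_matrix()
    psi=np.arctan2(M[1,1],M[0,1])
    print("t",round(s['clock'],2),"tcp",s['tool_pos'].round(4),"jawyaw deg",np.degrees(psi).round(2),"xaxis",M[:,0].round(3),"q",s['q'].round(2),"F",s['contact_force'].round(1),"op mm",round(s['opening']*88,1))
    return s,M,psi
def go(x,y,z,yaw=None):
    s,M,psi=show(); d=M.T@(np.array([x,y,z])-s['tool_pos'])
    print("tool shift x,y,z mm",(d*1000).round(1), "" if yaw is None else f"roll {np.radians((np.degrees(psi)-yaw+180)%360-180):.3f} rad")
E
python3 - <<'E'
from h import *
go(.458,-.324,.16,0)
s=cv2.imread("pics/scene0.png"); crop(s,445,205,495,260,8,"pics/st.png")
W=np.load("pics/Wscene0.npy")[210:255,455:485]
q=W.reshape(-1,3); q=q[(abs(q[:,0]-.458)<.03)&(abs(q[:,1]+.324)<.03)&(q[:,2]>.003)]
n=np.array([-.458,.9]);n=n/np.linalg.norm(n); t=np.array([n[1],-n[0]])
for z in np.arange(.005,.065,.005):
    k=q[abs(q[:,2]-z)<.0025]
    if len(k)>2: u=k[:,:2]@t; print(z.round(3),len(k),"width",np.ptp(u).round(4))
E
```

```text
t 0.1 tcp [ 0.2804 -0.5579  0.238 ] jawyaw deg -63.31 xaxis [-0.001  0.001 -1.   ] q [ 1.14  0.69 -0.19  1.57  0.16  0.9  -0.22] F [-0.6  0.3 -0.4] op mm 88.0
tool shift x,y,z mm [  78.2 -129.1 -263.7] roll -1.105 rad
0.005 24 width 0.0359
0.01 26 width 0.0265
0.015 34 width 0.0242
0.02 23 width 0.0193
0.025 14 width 0.0137
0.03 12 width 0.0108
0.035 9 width 0.0132
0.04 13 width 0.0173
0.045 19 width 0.0239
0.05 25 width 0.0217
0.055 32 width 0.0217
0.06 31 width 0.0192
```

View pics/st.png

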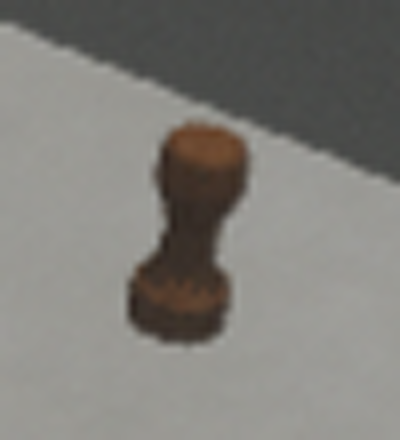

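Emit:
arm_command([
  [0.088, 0, 0, 0, -0.184],
  [0.088, 0, 0, 0, -0.184],
  [0.088, 0, 0, 0, -0.184],
  [0.088, 0, 0, 0, -0.184],
  [0.088, 0, 0, 0, -0.184],
  [0.088, 0, 0, 0, -0.184],
  [0.06, 0.013, 0.0296, -0.039, 0],
  [0.06, 0.013, 0.0296, -0.039, 0],
  [0.06, 0.013, 0.0296, -0.039, 0],
  [0.06, 0.013, 0.0296, -0.039, 0],
  [0.06, 0.013, 0.0296, -0.039, 0],
  [0.06, 0.013, 0.0296, -0.039, 0],
], force=12)

```text
clock: 1.6
tool_pos: [0.4591, -0.3234, 0.1601]
eef_rot: [-0.5, -0.5, 0.5, -0.5]
contact_force: [0.2, 0.1, -0.3]
opening: 0.68
```

```bash
python3 - <<'E'
from h import *
go(.458,-.324,.03,0)
E
```

```text
t 1.6 tcp [ 0.4591 -0.3234  0.1601] jawyaw deg -0.08 xaxis [-0.  0. -1.] q [ 0.78  0.74 -0.41  1.83  0.45  0.67  0.1 ] F [ 0.2  0.1 -0.3] op mm 59.9
tool shift x,y,z mm [130.1  -1.1   0.7] roll -0.001 rad
```

Emit:
arm_command([
  [0.06, 0.04, 0, 0, 0],
  [0.06, 0.04, -0.001, 0, 0],
  [0.06, 0.03, 0, 0, 0],
  [0.06, 0.02, 0, 0.001, 0],
  [0.06, 0, 0, 0, 0],
  [0.015, 0, 0, 0, 0],
  [0.015, 0, 0, 0, 0],
  [0.015, 0, 0, 0, 0],
  [0.015, 0, 0, 0, 0],
  [0.015, 0, 0, 0, 0],
], force=12)

```text
clock: 2.85
tool_pos: [0.4579, -0.3258, 0.0312]
eef_rot: [0.5, 0.499, -0.5, 0.5]
contact_force: [-0.7, -0.1, 3.4]
opening: 0.28
```

```bash
python3 - <<'E'
from h import *
show()
p,d=r.snapshot("scene"); crop(p[:,:,::-1],400,150,540,290,4,"pics/g1.png")
E
```

```text
t 2.85 tcp [ 0.4579 -0.3258  0.0312] jawyaw deg -0.06 xaxis [ 0.001 -0.001 -1.   ] q [ 0.69  0.94 -0.27  1.88  0.58  0.4  -0.01] F [-0.7 -0.1  3.4] op mm 24.6
```

View pics/g1.png

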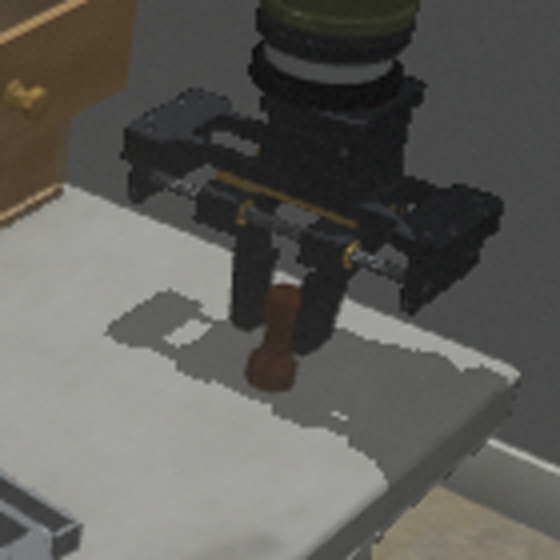

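Emit:
arm_command([
  [0.015, -0.03, 0, 0, 0],
  [0.015, -0.05, 0, 0, 0],
  [0.015, -0.05, 0, 0, 0],
  [0.015, -0.04, 0, 0, 0],
  [0.015, 0, 0, -0.055, 0],
  [0.015, 0, 0, -0.055, 0],
  [0.015, 0, 0, -0.055, 0],
  [0.015, 0, 0, -0.055, 0],
  [0.015, 0, 0, -0.055, 0],
  [0.015, 0, 0, -0.055, 0],
  [0.015, 0, 0, -0.055, 0],
  [0.015, 0, 0, -0.055, 0],
], force=15)

```text
clock: 4.4
tool_pos: [0.4576, 0.116, 0.2006]
eef_rot: [-0.5, -0.5, 0.5, -0.5]
contact_force: [1.1, 0.3, -0.5]
opening: 0.277
```

```bash
python3 - <<'E'
from h import *
go(.595,.189,.2,2.2)
p,d=r.snapshot("scene"); cv2.imwrite("pics/c1.png",p[:,:,::-1])
E
```

```text
t 4.4 tcp [0.4576 0.116  0.2006] jawyaw deg -0.06 xaxis [-0. -0. -1.] q [-0.11  0.57 -0.37  2.05  0.37  0.58 -0.73] F [ 1.1  0.3 -0.5] op mm 24.4
tool shift x,y,z mm [  0.5 137.3 -73.2] roll -0.039 rad
```

View pics/c1.png

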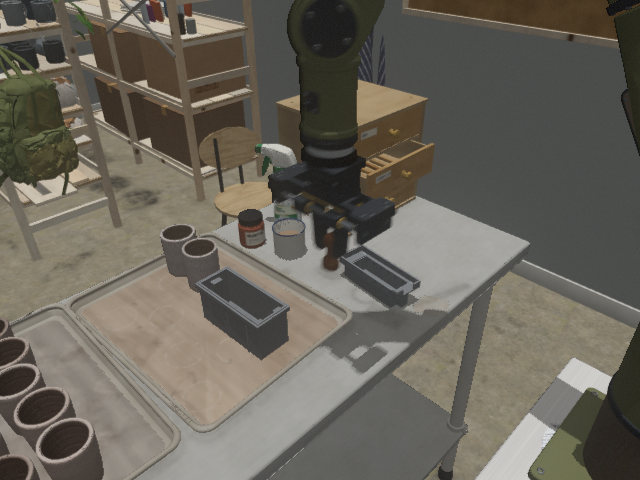

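Emit:
arm_command([
  [0.015, 0, 0.0343, -0.0183, 0],
  [0.015, 0, 0.0343, -0.0183, 0],
  [0.015, 0, 0.0343, -0.0183, 0],
  [0.015, 0, 0.0343, -0.0183, 0],
  [0.015, 0, 0, 0, -0.039],
  [0.015, 0, 0, 0, 0],
  [0.015, 0, 0, 0, 0],
])

```text
clock: 5.32
tool_pos: [0.5942, 0.1865, 0.2006]
eef_rot: [0.49, 0.509, -0.491, 0.509]
contact_force: [0.1, 1.1, -0.4]
opening: 0.277
```

```bash
python3 - <<'E'
from h import *
go(.595,.189,.2,2.2)
p,d=r.snapshot("scene"); crop(p[:,:,::-1],150,150,350,350,3,"pics/c2.png")
E
```

```text
t 5.33 tcp [0.5942 0.1865 0.2006] jawyaw deg 2.15 xaxis [-0.001 -0.001 -1.   ] q [-0.17  0.75 -0.39  1.6   0.35  0.86 -0.65] F [ 0.1  1.1 -0.4] op mm 24.4
tool shift x,y,z mm [ 0.6  0.9 -2.5] roll -0.001 rad
```

View pics/c2.png

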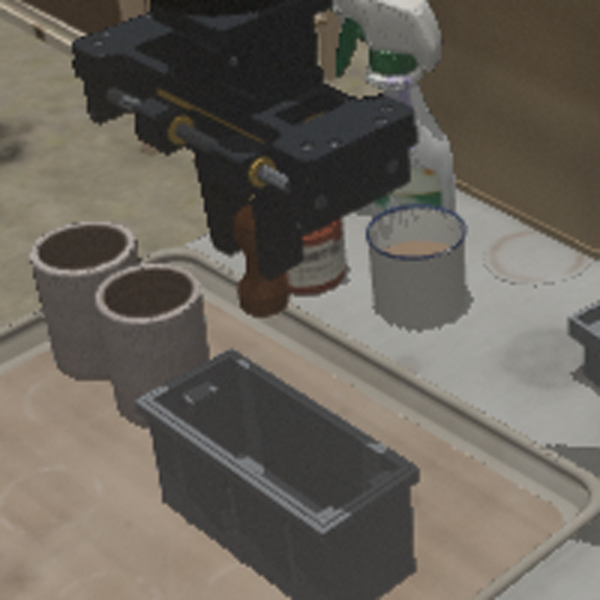

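Emit:
arm_command([
  [0.015, 0, 0.001, -0.0025, 0],
  [0.015, 0.03, 0, 0, 0],
  [0.015, 0.04, 0, 0, 0],
  [0.015, 0.04, 0, 0, 0],
  [0.015, 0.03, 0, 0, 0],
  [0.015, 0.015, 0, 0, 0],
  [0.015, 0.004, 0, 0, 0],
  [0.015, 0, 0, 0, 0],
  [0.015, 0, 0, 0, 0],
])

```text
clock: 6.5
tool_pos: [0.597, 0.1903, 0.0429]
eef_rot: [0.491, 0.509, -0.49, 0.51]
contact_force: [-0.4, 0.1, -0.1]
opening: 0.273
```

```bash
python3 - <<'E'
from h import *
show()
E
```

```text
t 6.5 tcp [0.597  0.1903 0.0429] jawyaw deg 2.17 xaxis [ 0.002  0.001 -1.   ] q [-0.22  0.97 -0.29  1.68  0.46  0.56 -0.75] F [-0.4  0.1 -0.1] op mm 24.0
```

Emit:
arm_command([
  [0.015, 0.002, 0, 0, 0],
  [0.015, 0.002, 0, 0, 0],
  [0.015, 0.0015, 0, 0, 0],
  [0.015, 0.0005, 0, 0, 0],
  [0.015, 0, 0, 0, 0],
])

```text
clock: 7.12
tool_pos: [0.5971, 0.1901, 0.0368]
eef_rot: [0.491, 0.509, -0.49, 0.51]
contact_force: [-0.9, -0.9, 7.3]
opening: 0.279
```

Emit:
arm_command([
  [0.028, 0, 0, 0, 0],
  [0.034, 0, 0, 0, 0],
  [0.042, 0, 0, 0, 0],
  [0.045, 0, 0, 0, 0],
  [0.045, 0, 0, 0, 0],
  [0.045, -0.01, 0, 0, 0],
  [0.045, -0.03, 0, 0, 0],
  [0.045, -0.05, 0, 0, 0],
  [0.045, -0.05, 0, 0, 0],
  [0.045, -0.05, 0, 0, 0],
  [0.045, 0, 0, 0, 0],
])

```text
clock: 8.5
tool_pos: [0.5986, 0.1914, 0.2309]
eef_rot: [0.494, 0.508, -0.487, 0.511]
contact_force: [0.1, 0.3, -1.3]
opening: 0.512
```

```bash
python3 - <<'E'
from h import *
go(.503,-.068,.2,84.4)
p,d=r.snapshot("scene"); crop(p[:,:,::-1],150,150,350,350,3,"pics/c3.png")
E
```

```text
t 8.5 tcp [0.5986 0.1914 0.2309] jawyaw deg 2.16 xaxis [ 0.009  0.004 -1.   ] q [-0.16  0.72 -0.41  1.57  0.33  0.92 -0.64] F [ 0.1  0.3 -1.3] op mm 45.0
tool shift x,y,z mm [  29.  -105.6  255.8] roll -1.435 rad
```

View pics/c3.png

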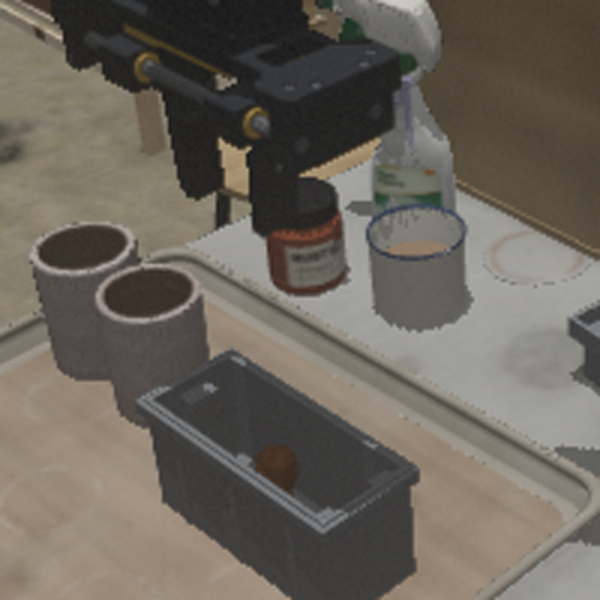

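Emit:
arm_command([
  [0.088, 0, -0.0211, 0.0512, 0],
  [0.088, 0, -0.0211, 0.0512, 0],
  [0.088, 0, -0.0211, 0.0512, 0],
  [0.088, 0, -0.0211, 0.0512, 0],
  [0.088, 0, -0.0211, 0.0512, 0],
  [0.088, 0, 0, 0, -0.18],
  [0.088, 0, 0, 0, -0.18],
  [0.088, 0, 0, 0, -0.18],
  [0.088, 0, 0, 0, -0.18],
  [0.088, 0, 0, 0, -0.18],
  [0.088, 0, 0, 0, -0.18],
  [0.088, 0, 0, 0, -0.18],
])

```text
clock: 10.05
tool_pos: [0.4993, -0.07, 0.2245]
eef_rot: [0.094, 0.702, -0.094, 0.7]
contact_force: [-0.1, 0.3, -1.1]
opening: 1.0
```

Emit:
arm_command([
  [0.088, 0, 0, 0, -0.175],
  [0.088, 0, 0, 0, 0],
  [0.088, 0, 0, 0, 0],
])

```text
clock: 10.42
tool_pos: [0.5, -0.0699, 0.2251]
eef_rot: [0.036, 0.707, -0.036, 0.706]
contact_force: [0.2, 0.5, 0.7]
opening: 0.997
```

```bash
python3 - <<'E'
from h import *
go(.503,-.068,.1,84.4)
p,d=r.snapshot("scene"); crop(p[:,:,::-1],280,130,480,330,3,"pics/c4.png")
p,d=r.snapshot("top"); crop(p[:,:,::-1],210,205,390,335,4,"pics/c4t.png")
E
```

```text
t 10.43 tcp [ 0.5    -0.0699  0.2251] jawyaw deg 84.24 xaxis [-0.001  0.    -1.   ] q [ 0.56  0.67 -0.86  1.92  0.67  0.86  0.83] F [0.2 0.5 0.7] op mm 87.7
tool shift x,y,z mm [125.1   2.2   3. ] roll -0.003 rad
```

View pics/c4.png

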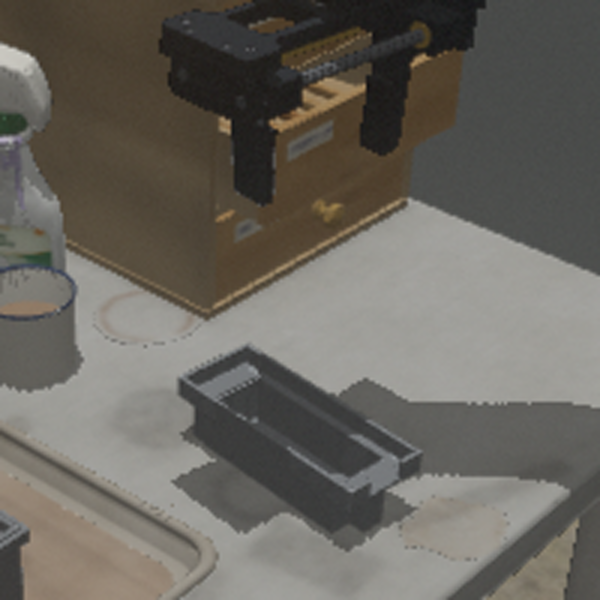

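View pics/c4t.png

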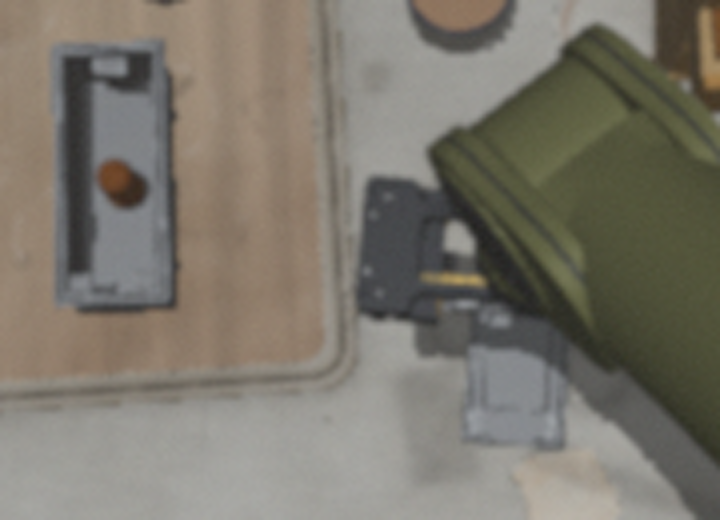

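Emit:
arm_command([
  [0.088, 0.04, 0.002, 0.003, 0],
  [0.088, 0.05, 0, 0, 0],
  [0.088, 0.03, 0, 0, 0],
  [0.088, 0, 0, 0, 0],
  [0.088, 0, 0, 0, 0],
])

```text
clock: 11.15
tool_pos: [0.5044, -0.0678, 0.1068]
eef_rot: [0.035, 0.706, -0.035, 0.707]
contact_force: [0.6, 0.1, 0.6]
opening: 0.993
```

```bash
python3 - <<'E'
from h import *
go(.503,-.068,.023,84.4)
p,d=r.snapshot("scene"); crop(p[:,:,::-1],280,130,480,330,3,"pics/c5.png")
E
```

```text
t 11.15 tcp [ 0.5044 -0.0678  0.1068] jawyaw deg 84.38 xaxis [ 0.002  0.    -1.   ] q [ 0.44  0.84 -0.67  2.01  0.91  0.63  0.62] F [0.6 0.1 0.6] op mm 87.4
tool shift x,y,z mm [83.8 -0.4 -1.5] roll -0.000 rad
```

View pics/c5.png

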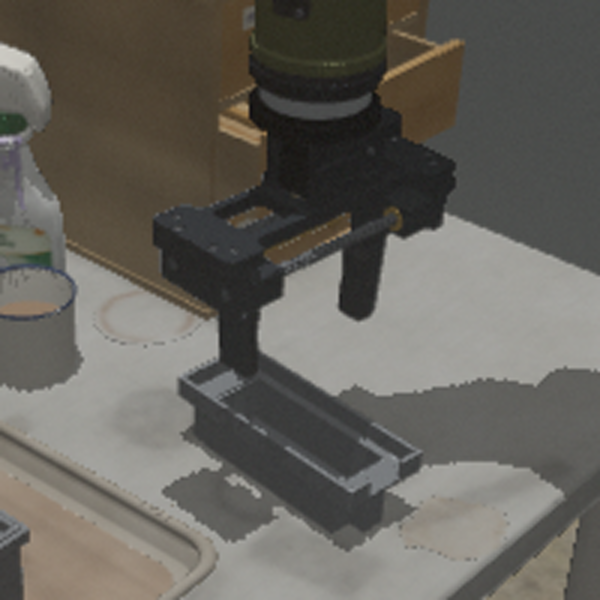

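Emit:
arm_command([
  [0.088, 0.03, 0, -0.0015, 0],
  [0.088, 0.03, 0, 0, 0],
  [0.088, 0.018, 0, 0, 0],
  [0.088, 0.006, 0, 0, 0],
  [0.088, 0, 0, 0, 0],
  [0.088, 0, 0, 0, 0],
])

```text
clock: 11.95
tool_pos: [0.5029, -0.068, 0.0227]
eef_rot: [0.035, 0.706, -0.035, 0.707]
contact_force: [0.2, -0.3, -0.3]
opening: 1.0
```

```bash
python3 - <<'E'
from h import *
go(.503,-.068,.023,84.4)
p,d=r.snapshot("scene"); crop(p[:,:,::-1],280,130,480,330,3,"pics/c6.png")
E
```

```text
t 11.95 tcp [ 0.5029 -0.068   0.0227] jawyaw deg 84.38 xaxis [ 0.002 -0.    -1.   ] q [ 0.35  0.96 -0.51  2.04  1.14  0.45  0.42] F [ 0.2 -0.3 -0.3] op mm 88.0
tool shift x,y,z mm [-0.3 -0.   0.1] roll -0.000 rad
```

View pics/c6.png

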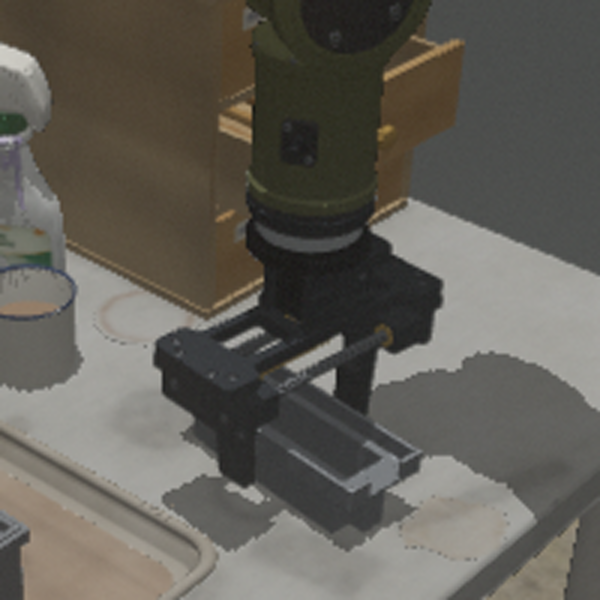

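Emit:
arm_command([
  [0.074, 0, 0, 0, 0],
  [0.068, 0, 0, 0, 0],
  [0.06, 0, 0, 0, 0],
  [0.055, 0, 0, 0, 0],
  [0.055, 0, 0, 0, 0],
  [0.055, 0, 0, 0, 0],
  [0.055, -0.01, 0, 0, 0],
  [0.055, -0.03, 0, 0, 0],
  [0.055, -0.05, 0, 0, 0],
  [0.055, -0.05, 0, 0, 0],
  [0.055, -0.05, 0, 0, 0],
  [0.055, -0.02, 0, 0, 0],
], force=20)

```text
clock: 13.5
tool_pos: [0.5028, -0.0672, 0.2347]
eef_rot: [0.035, 0.705, -0.034, 0.708]
contact_force: [-0.5, 0.4, -3.3]
opening: 0.719
```

```bash
python3 - <<'E'
from h import *
go(.503,-.068,.023,-87.8)
p,d=r.snapshot("scene"); crop(p[:,:,::-1],280,80,480,280,3,"pics/c7.png")
E
```

```text
t 13.5 tcp [ 0.5028 -0.0672  0.2347] jawyaw deg 84.45 xaxis [ 0.004  0.001 -1.   ] q [ 0.56  0.66 -0.86  1.9   0.65  0.88  0.85] F [-0.5  0.4 -3.3] op mm 63.3
tool shift x,y,z mm [211.7  -1.1  -0.5] roll 3.006 rad
```

View pics/c7.png

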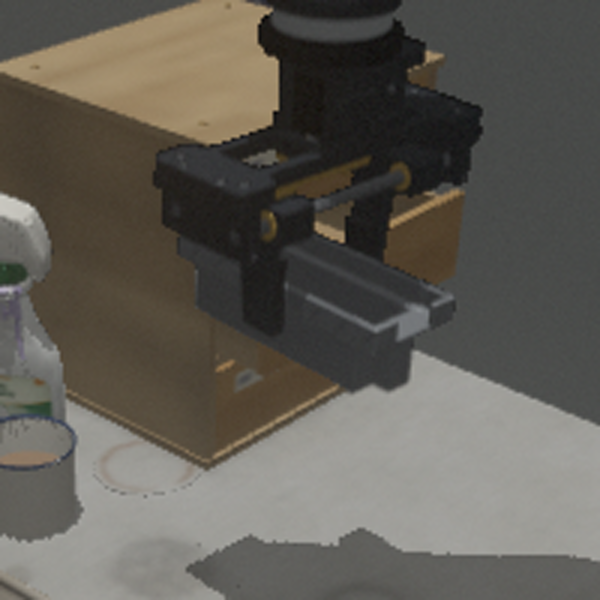

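Emit:
arm_command([
  [0.055, 0, 0, 0, 0.1],
  [0.055, 0, 0, 0, 0.17],
  [0.055, 0, 0, 0, 0.17],
  [0.055, 0, 0, 0, 0.17],
  [0.055, 0, 0, 0, 0.17],
  [0.055, 0, 0, 0, 0.17],
  [0.055, 0, 0, 0, 0.17],
  [0.055, 0, 0, 0, 0.17],
  [0.055, 0, 0, 0, 0.17],
  [0.055, 0, 0, 0, 0.17],
  [0.055, 0, 0, 0, 0.17],
  [0.055, 0, 0, 0, 0.1],
])

```text
clock: 15.05
tool_pos: [0.5012, -0.0674, 0.231]
eef_rot: [-0.595, -0.382, 0.596, -0.381]
contact_force: [0.4, -0.1, -2.1]
opening: 0.721
```

```bash
python3 - <<'E'
from h import *
go(.503,-.068,.235,-87.8)
E
```

```text
t 15.05 tcp [ 0.5012 -0.0674  0.231 ] jawyaw deg -24.63 xaxis [-0.002  0.001 -1.   ] q [ 0.24  0.56 -0.31  1.92  0.25  0.7  -0.65] F [ 0.4 -0.1 -2.1] op mm 63.5
tool shift x,y,z mm [-4.   1.8 -0.2] roll 1.102 rad
```

Emit:
arm_command([
  [0.055, 0, 0, 0, 0.1],
  [0.055, 0, 0, 0, 0.17],
  [0.055, 0, 0, 0, 0.17],
  [0.055, 0, 0, 0, 0.17],
  [0.055, 0, 0, 0, 0.17],
  [0.055, 0, 0, 0, 0.17],
  [0.055, 0, 0, 0, 0.152],
  [0.055, 0, 0, 0, 0],
  [0.055, 0, 0, 0, 0],
])

```text
clock: 16.18
tool_pos: [0.5018, -0.0676, 0.2313]
eef_rot: [-0.707, -0.016, 0.707, -0.016]
contact_force: [0.2, 0.1, -1.6]
opening: 0.718
```

```bash
python3 - <<'E'
from h import *
go(.595,.189,.235,-87.8)
E
```

```text
t 16.18 tcp [ 0.5018 -0.0676  0.2313] jawyaw deg -87.43 xaxis [-0.001  0.    -1.   ] q [ 0.03  0.54  0.02  1.93 -0.02  0.66 -1.46] F [ 0.2  0.1 -1.6] op mm 63.2
tool shift x,y,z mm [  -3.7 -252.2 -104.7] roll 0.007 rad
```

Emit:
arm_command([
  [0.055, 0, -0.025, -0.0104, 0],
  [0.055, 0, -0.045, -0.0187, 0],
  [0.055, 0, -0.05, -0.0208, 0],
  [0.055, 0, -0.05, -0.0208, 0],
  [0.055, 0, -0.045, -0.0187, 0],
  [0.055, 0, -0.025, -0.0104, 0],
  [0.055, 0, -0.012, -0.005, 0.007],
  [0.055, 0, 0, 0, 0],
  [0.055, 0, 0, 0, 0],
])

```text
clock: 17.3
tool_pos: [0.5961, 0.1859, 0.2316]
eef_rot: [-0.707, -0.011, 0.707, -0.012]
contact_force: [-0.2, 0.4, -2.4]
opening: 0.726
```

```bash
python3 - <<'E'
from h import *
go(.595,.189,.102,-87.8)
p,d=r.snapshot("scene"); cv2.imwrite("pics/c8.png",p[:,:,::-1]); np.save("pics/c8.npy",d)
crop(p[:,:,::-1],160,140,360,370,2.6,"pics/c8z.png")
p,d=r.snapshot("top"); crop(p[:,:,::-1],190,180,300,310,4,"pics/c8t.png");np.save("pics/c8t.npy",d)
E
```

```text
t 17.3 tcp [0.5961 0.1859 0.2316] jawyaw deg -88.12 xaxis [-0.001 -0.002 -1.   ] q [-0.42  0.69  0.07  1.58 -0.06  0.87 -1.86] F [-0.2  0.4 -2.4] op mm 63.9
tool shift x,y,z mm [129.6  -3.4   0.9] roll -0.006 rad
```

View pics/c8z.png

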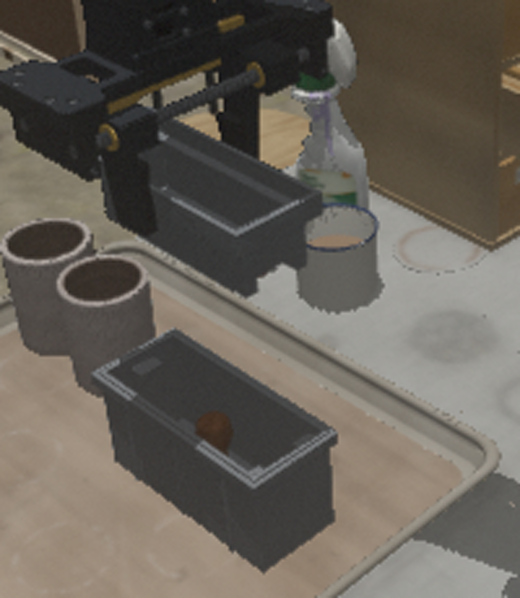

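View pics/c8t.png

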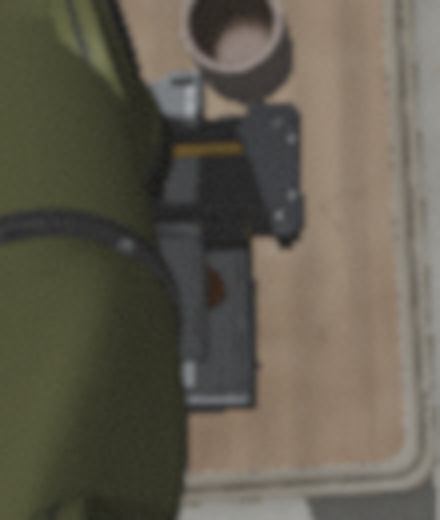

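```bash
python3 - <<'E'
from h import *
s,M,psi=show(); 
p=cv2.imread("pics/c8.png"); a=cv2.resize(p[185:255,215:305],None,fx=8,fy=8,interpolation=2); cv2.imwrite("pics/c8n.png",a)
b=cv2.resize(p[270:350,225:305],None,fx=7,fy=7,interpolation=2); cv2.imwrite("pics/c8d.png",b)
W=cloud("scene",np.load("pics/c8.npy")); q=W.reshape(-1,3)
th=np.radians(2.0); c,sn=np.cos(th),np.sin(th)
def loc(q,o): d=q[:,:2]-o; return d[:,0]*c+d[:,1]*sn, -d[:,0]*sn+d[:,1]*c
o=s['tool_pos'][:2]
k=q[(abs(q[:,0]-.595)<.12)&(abs(q[:,1]-.189)<.06)]
m=k[(k[:,2]>.253)&(k[:,2]<.264)]; u,v=loc(m,o); f=(u<-.05)
print("shallow rim near: x min",np.percentile(u[f],[1,3,10]).round(4),"y",np.percentile(v[f],[1,99]).round(4),np.median(m[f][:,2]),f.sum())
m=k[(k[:,2]>.075)&(k[:,2]<.09)]; u,v=loc(m,o)
print("deep rim x",np.percentile(u,[1,3,97,99]).round(4),"y",np.percentile(v,[1,99]).round(4),np.median(m[:,2]))
E
```

```text
t 17.4 tcp [0.5962 0.1862 0.2318] jawyaw deg -88.13 xaxis [-0.    -0.001 -1.   ] q [-0.42  0.69  0.07  1.58 -0.06  0.87 -1.86] F [ 0.4  0.1 -2. ] op mm 63.7
shallow rim near: x min [-0.0841 -0.0835 -0.0829] y [-0.0318  0.0334] 0.2576075637989657 322
deep rim x [-0.0834 -0.0829  0.0822  0.085 ] y [-0.0335  0.0392] 0.08047720536614034
```

View pics/c8n.png

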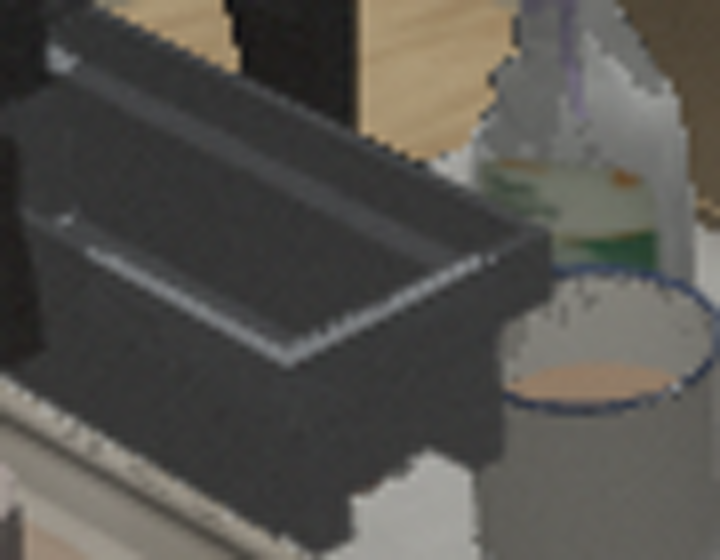

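View pics/c8d.png

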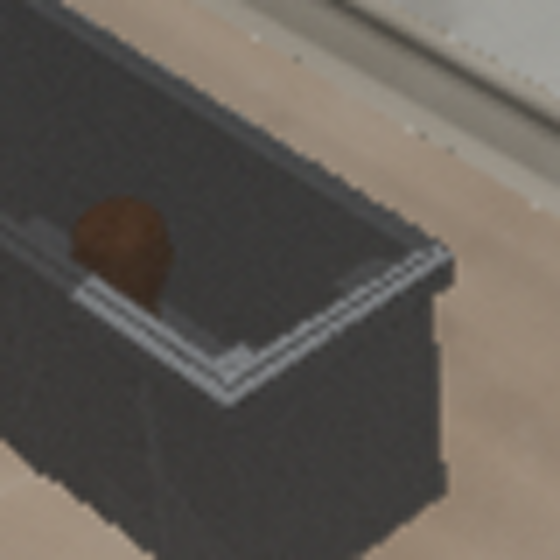

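```bash
python3 - <<'E'
from h import *
th=np.radians(2.0); c,sn=np.cos(th),np.sin(th); o=np.array([.5962,.1862])
def L(u,v,z):
    d=pix("scene",u,v,z)[:2]-o; return np.round([d[0]*c+d[1]*sn,-d[0]*sn+d[1]*c],4)
for z in(.257,.2595): print("sh",z,L(251,230.75,z),L(283.9,213.5,z))
for z in(.079,.081): print("deep",z,L(257.6,327.7,z),L(289.6,306.9,z))
E
```

```text
sh 0.257 [-0.0808  0.0305] [-0.0802 -0.0335]
sh 0.2595 [-0.084   0.0329] [-0.0834 -0.0307]
deep 0.079 [-0.0818  0.0369] [-0.083  -0.0322]
deep 0.081 [-0.0835  0.0383] [-0.0847 -0.0306]
```

Emit:
arm_command([
  [0.055, 0.02, -0.0032, -0.0015, -0.004],
  [0.055, 0.03, 0, 0, 0],
  [0.055, 0.03, 0, 0, 0],
  [0.055, 0.02, 0, 0, 0],
  [0.055, 0.01, 0, 0, 0],
  [0.055, 0, 0, 0, 0],
  [0.055, 0, 0, 0, 0],
  [0.055, 0, 0, 0, 0],
])

```text
clock: 18.4
tool_pos: [0.5983, 0.1916, 0.1227]
eef_rot: [0.708, 0.014, -0.706, 0.014]
contact_force: [0.2, 0.8, -2.8]
opening: 0.724
```

```bash
python3 - <<'E'
from h import *
s,M,psi=show()
p,d=r.snapshot("scene"); cv2.imwrite("pics/c9.png",p[:,:,::-1]); np.save("pics/c9.npy",d)
crop(p[:,:,::-1],180,220,310,370,4,"pics/c9z.png")
W=cloud("scene",d); q=W.reshape(-1,3)
th=np.radians(2.0); c,sn=np.cos(th),np.sin(th)
def loc(q,o): d=q[:,:2]-o; return d[:,0]*c+d[:,1]*sn, -d[:,0]*sn+d[:,1]*c
o=s['tool_pos'][:2]; zr=s['tool_pos'][2]+.027
k=q[(abs(q[:,0]-.595)<.12)&(abs(q[:,1]-.189)<.06)]
m=k[abs(k[:,2]-zr)<.005]; u,v=loc(m,o); f=(u<-.05)
print("shallow rim near: x min",np.percentile(u[f],[1,3,10]).round(4),"y",np.percentile(v[f],[1,99]).round(4),np.median(m[f][:,2]),f.sum())
m=k[(k[:,2]>.075)&(k[:,2]<.087)]; u,v=loc(m,o)
print("deep rim x",np.percentile(u,[1,3,97,99]).round(4),"y",np.percentile(v,[1,99]).round(4),np.median(m[:,2]))
E
```

```text
t 18.4 tcp [0.5983 0.1916 0.1227] jawyaw deg -87.78 xaxis [ 0.002  0.001 -1.   ] q [-0.41  0.84  0.05  1.66 -0.06  0.64 -1.86] F [ 0.2  0.8 -2.8] op mm 63.7
shallow rim near: x min [-0.0835 -0.0833 -0.0826] y [-0.031   0.0327] 0.1489625369451157 253
deep rim x [-0.0858 -0.0855  0.0775  0.081 ] y [-0.0375  0.034 ] 0.08049412854731108
```

View pics/c9z.png

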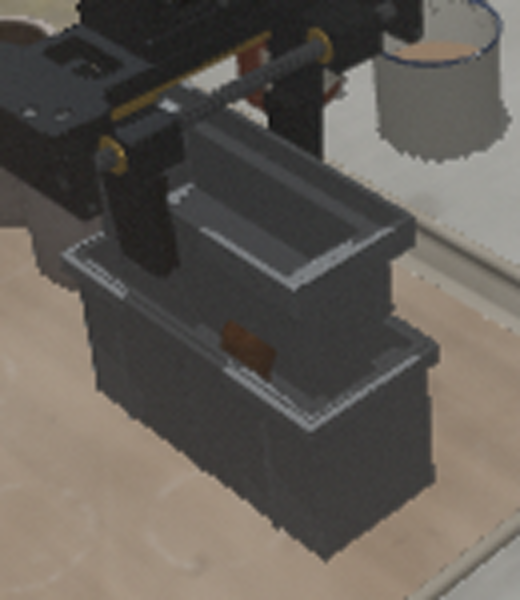

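Emit:
arm_command([
  [0.055, 0, 0.0027, -0.0016, 0],
  [0.055, 0.008, 0, 0, 0],
  [0.055, 0.008, 0, 0, 0],
  [0.055, 0, 0, 0, 0],
  [0.055, 0, 0, 0, 0],
  [0.055, 0, 0, 0, 0],
])

```text
clock: 19.2
tool_pos: [0.5996, 0.1889, 0.1059]
eef_rot: [0.707, 0.014, -0.707, 0.014]
contact_force: [0.3, -0.1, -2.7]
opening: 0.722
```

```bash
cat > m.py <<'E'
from h import *
import sys
s,M,psi=show()
p,d=r.snapshot("scene"); n=sys.argv[1]; cv2.imwrite(f"pics/{n}.png",p[:,:,::-1])
crop(p[:,:,::-1],180,240,310,370,5,f"pics/{n}z.png")
W=cloud("scene",d); q=W.reshape(-1,3)
c,sn=np.cos(np.radians(2.2)),np.sin(np.radians(2.2))
def loc(q,o): d=q[:,:2]-o; return d[:,0]*c+d[:,1]*sn, -d[:,0]*sn+d[:,1]*c
o=np.array([.6,.189]); zr=s['tool_pos'][2]+.027 if len(sys.argv)<3 else float(sys.argv[2])
k=q[(abs(q[:,0]-.595)<.12)&(abs(q[:,1]-.189)<.06)]
m=k[abs(k[:,2]-zr)<.005]; u,v=loc(m,o); f=(u<-.05)
print("shallow rim near: x min",np.percentile(u[f],[1,3,10]).round(4),"y",np.percentile(v[f],[1,99]).round(4),np.median(m[f][:,2]),f.sum())
m=k[(k[:,2]>.075)&(k[:,2]<.087)]; u,v=loc(m,o)
print("deep rim x",np.percentile(u,[1,3,97,99]).round(4),"y",np.percentile(v,[1,99]).round(4),np.median(m[:,2]))
E
python3 m.py d1
```

```text
t 19.2 tcp [0.5996 0.1889 0.1059] jawyaw deg -87.77 xaxis [ 0.  0. -1.] q [-0.4   0.86  0.05  1.67 -0.06  0.61 -1.85] F [ 0.3 -0.1 -2.7] op mm 63.6
shallow rim near: x min [-0.084  -0.0838 -0.083 ] y [-0.0312  0.0333] 0.1321257202563606 253
deep rim x [-0.0876 -0.087   0.0739  0.0776] y [-0.0339  0.0368] 0.08092455172395341
```

View pics/d1z.png

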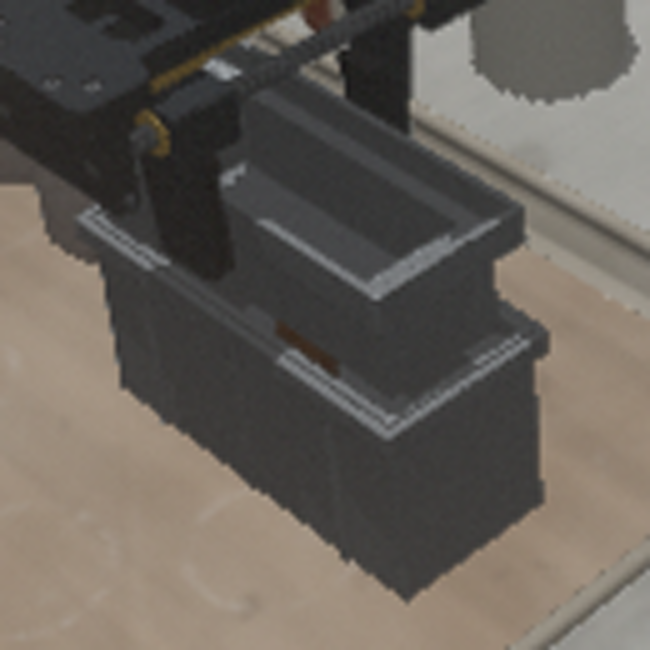

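Emit:
arm_command([
  [0.055, 0.002, -0.0004, -0.0005, 0],
  [0.055, 0.002, 0, 0, 0],
  [0.055, 0.002, 0, 0, 0],
  [0.055, 0.001, 0, 0, 0],
  [0.055, 0, 0, 0, 0],
  [0.055, 0, 0, 0, 0],
])

```text
clock: 20.0
tool_pos: [0.6, 0.1892, 0.0987]
eef_rot: [0.707, 0.014, -0.707, 0.014]
contact_force: [-0.2, 0.2, -1.7]
opening: 0.718
```

```bash
python3 m.py d2
```

```text
t 20.0 tcp [0.6    0.1892 0.0987] jawyaw deg -87.78 xaxis [ 0. -0. -1.] q [-0.4   0.87  0.05  1.67 -0.06  0.6  -1.85] F [-0.2  0.2 -1.7] op mm 63.2
shallow rim near: x min [-0.0838 -0.0832 -0.0826] y [-0.0308  0.0335] 0.12516315743082684 253
deep rim x [-0.0872 -0.0865  0.0575  0.0735] y [-0.0337  0.0366] 0.08081026252607565
```

Below the rim with no contact, so the feet have entered the bin. Next I'll go down until they touch.

Emit:
arm_command([
  [0.055, 0.001, 0, 0, 0],
  [0.055, 0.001, 0, 0, 0],
  [0.055, 0.0005, 0, 0, 0],
  [0.055, 0, 0, 0, 0],
])

```text
clock: 20.55
tool_pos: [0.5999, 0.1892, 0.0962]
eef_rot: [-0.707, -0.014, 0.707, -0.014]
contact_force: [-0.2, -0.5, -2.6]
opening: 0.72
```

Emit:
arm_command([
  [0.055, 0.0007, 0, 0, 0],
  [0.055, 0.0007, 0, 0, 0],
  [0.055, 0, 0, 0, 0],
])

```text
clock: 20.92
tool_pos: [0.6, 0.1892, 0.096]
eef_rot: [0.707, 0.014, -0.707, 0.014]
contact_force: [-2.3, -0.1, 7.5]
opening: 0.72
```

Emit:
arm_command([
  [0.0645, -0.0006, 0, 0, 0],
  [0.067, 0, 0, 0, 0],
  [0.072, 0, 0, 0, 0],
  [0.08, 0, 0, 0, 0],
  [0.086, 0, 0, 0, 0],
  [0.086, 0, 0, 0, 0],
])

```text
clock: 21.68
tool_pos: [0.5999, 0.1892, 0.0954]
eef_rot: [0.707, 0.014, -0.707, 0.014]
contact_force: [-0.6, 0.2, -0.7]
opening: 0.974
```

```bash
python3 m.py d3 .123
```

```text
t 21.68 tcp [0.5999 0.1892 0.0954] jawyaw deg -87.77 xaxis [ 0. -0. -1.] q [-0.4   0.88  0.05  1.67 -0.06  0.6  -1.85] F [-0.6  0.2 -0.7] op mm 85.7
shallow rim near: x min [-0.0838 -0.0833 -0.0827] y [-0.0309  0.0332] 0.12251868647247433 258
deep rim x [-0.0872 -0.0865  0.056   0.0717] y [-0.0335  0.0366] 0.08007607482693258
```

View pics/d3z.png

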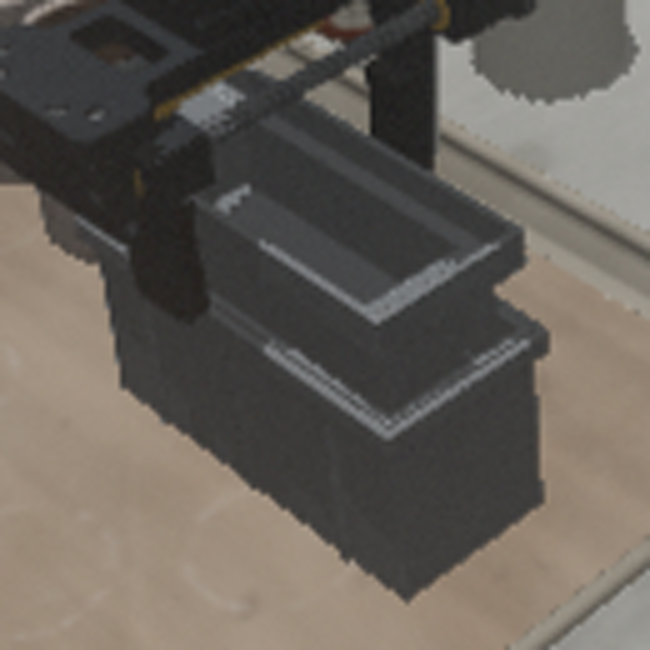

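Released and resting: the rim is at z 0.1225, and about 0.123 is expected. I'll retreat straight up, then back out of the way.

Emit:
arm_command([
  [0.088, -0.005, 0, 0, 0],
  [0.088, -0.015, 0, 0, 0],
  [0.088, -0.03, 0, 0, 0],
  [0.088, -0.05, 0, 0, 0],
  [0.088, -0.05, 0, 0, 0],
  [0.088, 0, 0.05, 0.01, 0],
  [0.088, 0, 0.06, 0.01, 0],
  [0.088, 0, 0.06, 0.01, 0],
  [0.088, 0, 0.06, 0.01, 0],
  [0.088, 0, 0.06, 0.01, 0],
  [0.088, 0, 0.05, 0.01, 0],
  [0.088, 0, 0, 0, 0],
])

```text
clock: 23.22
tool_pos: [0.5517, -0.1593, 0.2467]
eef_rot: [0.707, 0.009, -0.707, 0.012]
contact_force: [0.2, 0.8, -0.3]
opening: 0.999
```

```bash
python3 - <<'E'
from h import *
show()
ps,ds=r.snapshot("scene");pt,dt=r.snapshot("top")
a=cv2.resize(ps[240:370,170:310,::-1],(400*140//130,400),interpolation=2); b=cv2.resize(pt[205:295,210:270,::-1],(267,400),interpolation=2)
cv2.imwrite("pics/f.png",np.hstack([a,b])); cv2.imwrite("pics/fs.png",ps[:,:,::-1])
for n,d in(("top",dt),("scene",ds)):
  q=cloud(n,d).reshape(-1,3)
  for nm,zl,zh in(("deep",.073,.09),("shallow",.116,.129)):
    k=q[(q[:,2]>zl)&(q[:,2]<zh)&(abs(q[:,0]-.6)<.1)&(abs(q[:,1]-.189)<.055)]
    best=None
    for th in np.radians(np.arange(-8,10,.25)):
        c,s=np.cos(th),np.sin(th); u=k[:,0]*c+k[:,1]*s; v=-k[:,0]*s+k[:,1]*c
        lo,hi=np.percentile(u,[.5,99.5]),np.percentile(v,[.5,99.5]); A=np.ptp(lo)+np.ptp(hi)
        if best is None or A<best[0]: best=(A,np.degrees(th),np.ptp(lo),np.ptp(hi),(c*lo.mean()-s*hi.mean(),s*lo.mean()+c*hi.mean()))
    far=k[k[:,0]>.65][:,2];near=k[k[:,0]<.55][:,2]
    print(n,nm,len(k),round(best[1],2),round(best[2],4),round(best[3],4),np.round(best[4],4),"z near/far",np.median(near).round(4),np.median(far).round(4))
E
```

```text
t 23.23 tcp [ 0.5517 -0.1593  0.2467] jawyaw deg -88.33 xaxis [ 0.001 -0.004 -1.   ] q [ 0.18  0.61  0.03  1.72 -0.02  0.81 -1.32] F [ 0.2  0.8 -0.3] op mm 87.9
top deep 978 1.0 0.1651 0.0672 [0.5927 0.1867] z near/far 0.0799 0.0808
top shallow 335 2.25 0.1602 0.0649 [0.594  0.1904] z near/far 0.1232 0.122
scene deep 1791 2.25 0.1683 0.0706 [0.5964 0.1904] z near/far 0.0806 0.0807
scene shallow 876 2.0 0.1604 0.0649 [0.5966 0.1899] z near/far 0.1219 0.1216
```

View pics/f.png

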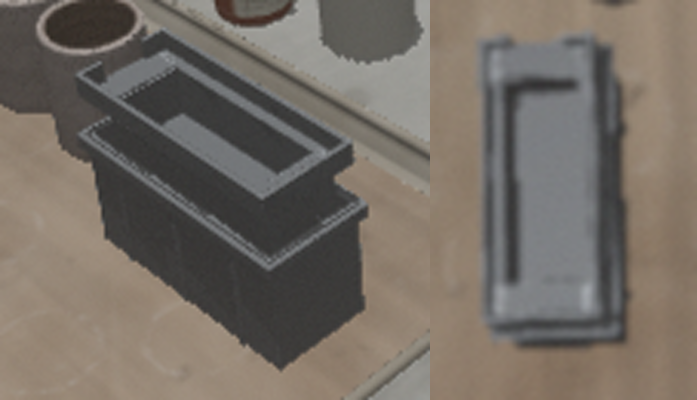

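View pics/fs.png

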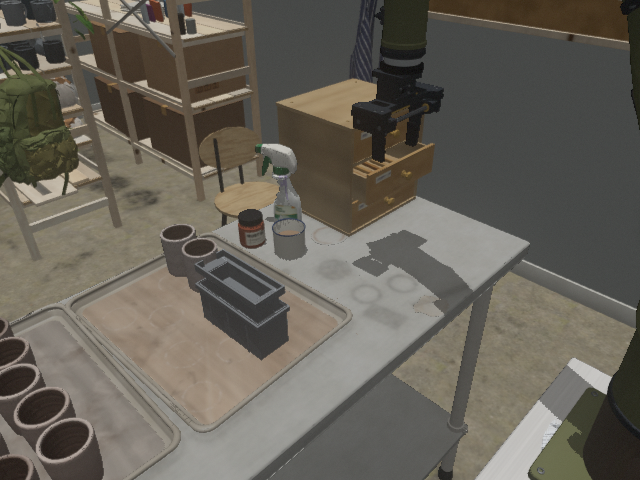

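The shallow bin is stacked level, with the notch at the far end. It is centred to under 1 mm in the scene camera. Everything else is undisturbed, so I'm handing in.

```bash
python3 - <<'E'
from plant import r
print(r.finish_job())
E
```

```text
the job is handed in; nothing more can be done
None
```

The stamp stands released in the deep bin. The shallow bin is turned half round and stacked on the ledges, with its notched end over the single ledge. I handed the job in after about 23 s; it reports no verdict.

**Stack position:** In the last scene-camera check the shallow bin's centre was within 1 mm of the deep bin's and aligned within about 0.3°. Its rim was at about 0.122 m, so its underside is about 72 mm up on the ledges and level. The deep bin read within about 1.5 mm of its starting place.

**Stamp:** I last saw it upright while hovering the shallow bin just before stacking. After that it is hidden by the shallow bin, but the shallow bin's resting height shows it is not perched on the stamp.

**Bystanders:** In the final picture the cup, jar and tumblers look where they started. I judged this by eye and did not measure it.

**Disagreement:** The top camera's fit of the deep bin was off: it came out a few millimetres too small, and it put the centres 1–4 mm apart. The shallow bin hid part of the deep bin's rim in that view, so I relied on the scene camera.

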